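# Load the four-cell string for the guard-board test, from the negative end up

### The job

Move the four charged cells from the black charging block to the row of channel modules on the rail, each cell upright and fully down in the module whose cap has the colour of its sleeve. A string for a guard board is always built up from its negative end, so fill the row strictly in sequence: first the module beside the black terminal block, then the next one along, and last the one beside the red terminal block. Do not tip a cell over, and leave the bottle, the tape roll and the side cutters where they are.

Things in the scene. Friction and masses are not known exactly. Their poses are not given: they have to be found in the camera images.
- cell_blue: Cell with blue sleeve: loose cylinder, diameter 18.4 mm, height 66 mm, about 46 g (x 0.7 to 1.4), standing button end up in a well of the black charging block (fixed, 60 x 204 mm, 30 mm high, four wells in a row 48 mm apart). Its foot is then 12 mm above the bench, its upper 48 mm stick out. Origin: centre of its flat foot; z up its axis.
- cell_green: Cell with green sleeve: loose cylinder, diameter 18.4 mm, height 66 mm, about 46 g (x 0.7 to 1.4), standing button end up in a well of the black charging block (fixed, 60 x 204 mm, 30 mm high, four wells in a row 48 mm apart). Its foot is then 12 mm above the bench, its upper 48 mm stick out. Origin: centre of its flat foot; z up its axis.
- cell_yellow: Cell with yellow sleeve: loose cylinder, diameter 18.4 mm, height 66 mm, about 46 g (x 0.7 to 1.4), standing button end up in a well of the black charging block (fixed, 60 x 204 mm, 30 mm high, four wells in a row 48 mm apart). Its foot is then 12 mm above the bench, its upper 48 mm stick out. Origin: centre of its flat foot; z up its axis.
- cell_pink: Cell with pink sleeve: loose cylinder, diameter 18.4 mm, height 66 mm, about 46 g (x 0.7 to 1.4), standing button end up in a well of the black charging block (fixed, 60 x 204 mm, 30 mm high, four wells in a row 48 mm apart). Its foot is then 12 mm above the bench, its upper 48 mm stick out. Origin: centre of its flat foot; z up its axis.
- module_blue: Fixed grey channel module with blue cap, 62 x 46 mm, 34 mm high; the row of four is 48 mm apart, in any order. Central bore 24 mm wide, mouth bevelled to 33 mm, 22 mm deep: flat floor 12 mm above the origin, a seated cell sticks out 44 mm. Origin: centre of its underside, 11.5 mm above the bench; y along the row, x across, z up.
- module_green: Fixed grey channel module with green cap, 62 x 46 mm, 34 mm high; the row of four is 48 mm apart, in any order. Central bore 24 mm wide, mouth bevelled to 33 mm, 22 mm deep: flat floor 12 mm above the origin, a seated cell sticks out 44 mm. Origin: centre of its underside, 11.5 mm above the bench; y along the row, x across, z up.
- module_yellow: Fixed grey channel module with yellow cap, 62 x 46 mm, 34 mm high; the row of four is 48 mm apart, in any order. Central bore 24 mm wide, mouth bevelled to 33 mm, 22 mm deep: flat floor 12 mm above the origin, a seated cell sticks out 44 mm. Origin: centre of its underside, 11.5 mm above the bench; y along the row, x across, z up.
- module_pink: Fixed grey channel module with pink cap, 62 x 46 mm, 34 mm high; the row of four is 48 mm apart, in any order. Central bore 24 mm wide, mouth bevelled to 33 mm, 22 mm deep: flat floor 12 mm above the origin, a seated cell sticks out 44 mm. Origin: centre of its underside, 11.5 mm above the bench; y along the row, x across, z up.
- terminal_black: Fixed terminal block, black, 50 x 28 mm, 26 mm high, with a black round binding post up to 44 mm; it ends the row of modules 48 mm from the centre of the nearest one (the negative end; either the left or the right end of the row). Origin: centre of its underside, 11.5 mm above the bench.
- terminal_red: Fixed terminal block, red, 50 x 28 mm, 26 mm high, with a red round binding post up to 44 mm; it ends the row of modules 48 mm from the centre of the nearest one (the positive end, opposite to the black one). Origin: centre of its underside, 11.5 mm above the bench.
- solvent_bottle: Bystander: blue plunger bottle with steel dish, 64 mm in diameter, 117 mm tall, loose. Origin: centre of its underside.
- tape_amber: Bystander: roll of amber tape lying flat, 80 mm in diameter, 12 mm high, loose. Origin: centre of its underside.
- side_cutters: Bystander: side cutters with red grips lying flat, 146 mm long, 59 mm wide, 10 mm high, loose. Origin: at their middle, on the bench.

How it is judged:
By the outcome, as a careful person would: the job done as asked, in the order asked, and still so for the second after the job is handed in, with the robot touching nothing.
It also fails if it takes over 86 s, if anything falls off the work surface, if the arm or the gripper's body presses on something with over 40 N, if the wrist force passes 120 N, or if a joint passes its speed limit or range.

### The arm

A 7-joint arm with a two-finger parallel gripper is mounted at the origin on a cart in front of the work surface, level with it; the furniture and walls round the work are solid. World frame = base frame: x ahead of the robot, y to its left, z up, the work surface at z = 0. Lengths are in m, angles in rad, forces in N, time in s.
With the tool pointing down it reaches from about 0.425 to 0.925 m from the base axis. Payload 6.8 kg.
Tool frame: the origin (TCP) lies at the very end of the fingers, on their centre line; the grasp point (between the pads) lies 19 mm behind it (r.tcp_to_grasp is the distance from the TCP to the grasp point, in m); z points along the fingers, y is the line along which they close (so a half turn about z gives the same grasp; the last joint's range is limited). The gripper opens to 85 mm and grips with 20 to 120 N. Pads are 22 mm wide; open, the fingers measure 114 mm over their backs; the gripper's body (76 mm by 85 mm) begins 54 mm behind the grasp point. The pads swing forward as they close: fully open they stand 13 mm farther back than shut.
Start: joints at [1.211, 0.477, 0.022, 1.555, -0.011, 1.109, -0.083], TCP at [0.168, -0.654, 0.231] pointing down, gripper open.
Joint ranges: [-2.96, 2.96], [-0.34, 2.1], [-1.41, 1.46], [0.24, 2.44], [-1.37, 4.51], [0.17, 1.92], [-2.96, 2.96]. Speed limits (rad/s): [2.39, 2.39, 3.14, 3.14, 3.14, 3.14, 3.14].

### API

Orientations are given as a rotation vector (axis times angle).
In Python, from bench import r gives the robot as it stands.
- The arm moves only by the tool step_arm, never from a script. Its argument "moves" is a list of rows, each a list of 7 numbers: the shift along the tool's x, y, z in mm, then the turn, a rotation vector about the tool's x, y, z in rad, then the finger opening in mm, from 0 to 85.4. A call has 1 to 8 rows; each row is the pose to reach, as a shift and turn from the pose commanded when the call began, along the tool's axes at that moment; what a row does not reach only later rows make up. A row lasts 1/10 s, in which the tool goes at most 50 mm and 8.59 degrees, less where a joint would pass 70% of its speed; a pose out of reach is approached as far as the arm can. A call with a gripper value outside its range is refused whole. The fingers move at their own pace and stop on an object; "grip_force" is the grip in N (left out, the last holds). Time passes only in rows, so rows that repeat a pose let the fingers close. It gives the time, the measured TCP pose, the force, the opening and the grip force at its end, in the units of the state.
- r.get_obs(): the state, without advancing time (a new reading comes with each control period).
- r.grab_frame(name): name is "scene" or "top" or "wrist"; returns a dict with "image" (384x512x3 uint8, red, green, blue), "depth" (384x512 float32, m along the optical axis (not along the pixel's ray), 0 where there is no reading), "mtx" (3x3 intrinsics, pixels), "rvec" (rotation vector, rad) and "tvec" (3), from world to camera coordinates, as OpenCV has them. Camera axes: x right, y down, z forward; pixel columns grow to the right and rows downward; lengths in m; the calibration is good to about 2 mm. A picture is of the moment at which its call begins.
- r.hand_in(): hands the job in; it is judged then, once.
The state is a dict: "clock": time; "joints": joint angles; "qvel": joint speeds; "tau": joint torques, N m; "tcp_pos": TCP position; "orientation": TCP orientation; "contact_force": force on the tool from outside, world axes, zero at the start; "moment": the same for the moment, N m; "grip_width": finger opening in m; "gripper_force": force on a finger pad.
Only numpy, scipy, OpenCV 4.12 (cv2) and the standard library are available. Lean on these libraries where they do the work, as an engineer would, in place of code of your own. Each camera call takes 0.05 s, during which the arm holds its last target. There are 200 camera calls.

## Working session

There is one attempt and no reset: what is moved stays moved. The work goes in short steps, Python scripts to look and compute and a tool call to move; the robot and the scene stay as the last step left them, time stands still between calls to the robot, and variables do not carry over. Pictures are saved under pics/ and viewed, at most 14 in all, crops included, and the job is handed in when it is done.

Besides the shell and the picture viewer there is one more tool, called after "Emit:" as a command line: name --pt "numbers of a row" for each row, then --argument value for the rest. step_arm: Moves the arm, as the interface text tells. Its arguments: {"type":"object","properties":{"moves":{"type":"array","items":{"type":"array","items":{"type":"number"}}},"grip_force":{"type":"number"}},"required":["moves"]}

```bash
mkdir -p pics
cat > h.py <<'E'
import numpy as np, cv2
from bench import r
def cast(f,u,v,z):
    R=cv2.Rodrigues(np.array(f["rvec"],float))[0];t=np.array(f["tvec"],float).ravel()
    d=R.T@np.linalg.inv(f["mtx"])@np.array([u,v,1.]);c=-R.T@t
    return c+d*(z-c[2])/d[2]
def world(f):
    R=cv2.Rodrigues(np.array(f["rvec"],float))[0];t=np.array(f["tvec"],float).ravel()
    h,w=f["depth"].shape;u,v=np.meshgrid(np.arange(w),np.arange(h))
    p=np.stack([u,v,np.ones_like(u)],-1)@np.linalg.inv(f["mtx"]).T*f["depth"][...,None]
    return (p-t)@R
def save(f,n): cv2.imwrite("pics/"+n,f["image"][...,::-1])
E
python3 - <<'E'
from h import *
for n in("top","scene"):
    f=r.grab_frame(n);save(f,n+"0.png");np.savez(n+"0.npz",**f)
    print(n,-cv2.Rodrigues(np.array(f["rvec"],float))[0].T@np.array(f["tvec"]).ravel())
o=r.get_obs();print(o["tcp_pos"],o["orientation"],o["grip_width"],cv2.Rodrigues(np.array(o["orientation"],float))[0].round(3))
E
```

```text
top [ 0.34477468 -0.12839949  1.33528272]
scene [-0.14960689  1.0070996   0.71051741]
[ 0.1680538  -0.65322562  0.23044754] [-3.11518548e+00 -3.94352593e-01  4.43862575e-04] 0.08507665664737127 [[ 0.968  0.249 -0.   ]
 [ 0.249 -0.968  0.001]
 [-0.    -0.002 -1.   ]]
```

View pics/top0.png

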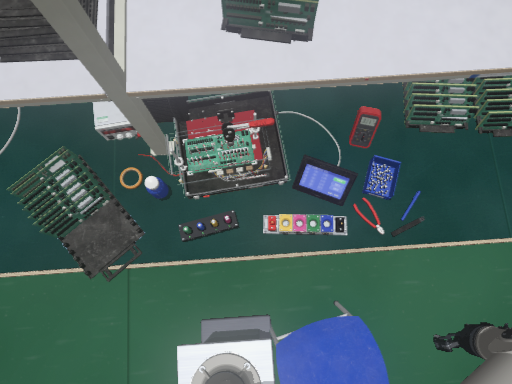

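View pics/scene0.png

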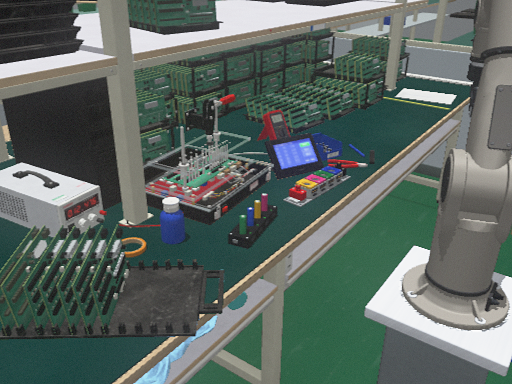

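Run:
```python
from h import *
f=dict(np.load("top0.npz"));P=world(f)
im=f["image"];c=im[200:250,170:360];cv2.imwrite("pics/crop.png",cv2.resize(c[...,::-1],None,fx=4.2,fy=4.2,interpolation=cv2.INTER_CUBIC))
hsv=cv2.cvtColor(im,cv2.COLOR_RGB2HSV)
reg={"row":(210,238,255,352,.0455),"blk":(205,242,175,242,.078)}
H={"red":(173,7),"yellow":(17,33),"green":(55,88),"blue":(105,128),"pink":(140,172)}
for k,(a,b,l,m,z) in reg.items():
  for n,(lo,hi) in H.items():
    h,s,v=[x.astype(int) for x in cv2.split(hsv[a:b,l:m])]
    M=((h>=lo)&(h<=hi) if lo<hi else (h>=lo)|(h<=hi))&(s>90)&(v>75)
    nn,lab,st,ce=cv2.connectedComponentsWithStats(M.astype(np.uint8))
    for i in range(1,nn):
      if st[i,4]>=8:
        u,w=ce[i]+[l,a]; zz=P[a:b,l:m,2][lab==i]
        print(k,n,st[i],(u.round(1),w.round(1)),cast(f,u,w,z).round(4),np.percentile(zz,[10,50,95]).round(3))
print("px/m",f["mtx"][0,0])
# block footprint by height
for (a,b,l,m,zl,zh) in [(205,245,172,245,.024,.036),(205,245,255,355,.032,.055)]:
  p=P[a:b,l:m].reshape(-1,3);M=((p[:,2]>zl)&(p[:,2]<zh));q=p[M];q=q[(q[:,0]>.38)]
  print(len(q),cv2.minAreaRect(q[:,:2].astype(np.float32)*1000),q.mean(0))
```

```text
row red [ 13   6   8  15 110] (np.float64(271.5), np.float64(222.9)) [ 0.5365 -0.1911  0.0455] [0.034 0.038 0.051]
row yellow [ 25   4  12  17 155] (np.float64(285.5), np.float64(222.1)) [ 0.536  -0.2399  0.0455] [0.042 0.046 0.05 ]
row green [ 0  0 12  5 39] (np.float64(261.1), np.float64(212.0)) [ 0.5776 -0.1575  0.0455] [-0.003 -0.     0.003]
row green [ 52   5  13  17 131] (np.float64(312.9), np.float64(222.1)) [ 0.5296 -0.3354  0.0455] [0.042 0.046 0.051]
row green [  0   6  10  22 157] (np.float64(258.9), np.float64(227.8)) [ 0.5226 -0.1462  0.0455] [-0.004  0.     0.004]
row green [11 25  5  3  8] (np.float64(267.5), np.float64(236.0)) [ 0.4919 -0.1738  0.0455] [-0.001  0.003  0.007]
row green [52 26  6  2  9] (np.float64(309.8), np.float64(236.3)) [ 0.4806 -0.3197  0.0455] [-0.004  0.001  0.003]
row green [59 26 10  2 19] (np.float64(318.3), np.float64(236.5)) [ 0.4781 -0.3489  0.0455] [-0.003  0.001  0.003]
row blue [ 66   5  13  17 162] (np.float64(326.6), np.float64(222.9)) [ 0.5235 -0.383   0.0455] [0.042 0.046 0.05 ]
row pink [ 38   5  13  16 143] (np.float64(299.5), np.
[... 221 characters left out ...]
), np.float64(228.5)) [ 0.5209 -0.071   0.078 ] [-0.003  0.001  0.005]
blk green [ 8 21  7  7 22] (np.float64(186.5), np.float64(229.3)) [0.5298 0.0997 0.078 ] [0.042 0.072 0.08 ]
blk blue [21 17  8  8 38] (np.float64(200.0), np.float64(225.7)) [0.5389 0.0536 0.078 ] [0.031 0.07  0.08 ]
blk pink [49 11  7  7 17] (np.float64(227.0), np.float64(219.9)) [ 0.5523 -0.0391  0.078 ] [0.017 0.045 0.077]
px/m 373.1624947253572
807 ((547.272216796875, 33.628456115722656), (61.8036994934082, 203.81163024902344), 11.285116195678711) [0.54709936 0.03304858 0.03030198]
1036 ((529.46630859375, -311.1729736328125), (264.9138488769531, 64.06494140625), 85.49158477783203) [ 0.52837138 -0.30920988  0.04336869]
```

View pics/crop.png

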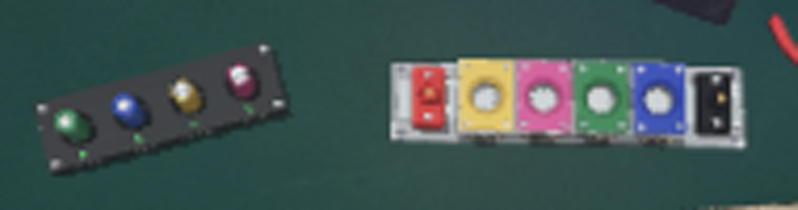

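```bash
cat >> h.py <<'E'
def go(*targets):
    o=r.get_obs();R=cv2.Rodrigues(np.array(o["orientation"],float))[0];p=np.array(o["tcp_pos"])
    for x,y,z,yaw in targets:   # yaw deg of tool y in world
        a=np.radians(yaw);Y=np.array([np.cos(a),np.sin(a),0]);Z=np.array([0,0,-1.]);X=np.cross(Y,Z)
        w=cv2.Rodrigues(R.T@np.stack([X,Y,Z],1))[0].ravel()
        print("shift",(R.T@(np.array([x,y,z])-p)*1000).round(1),"turn",w.round(3))
E
python3 -c "
from h import *
go((.5,-.3,.25,-5))"
```

```text
shift [ 409.5 -259.4  -19.2] turn [-1.000e-03 -1.000e-03 -1.232e+00]
```

Emit:
step_arm --pt "410 -259 -19 0 0 -1.232 60" --pt "410 -259 -19 0 0 -1.232 60" --pt "410 -259 -19 0 0 -1.232 60" --pt "410 -259 -19 0 0 -1.232 60" --pt "410 -259 -19 0 0 -1.232 60" --pt "410 -259 -19 0 0 -1.232 60" --pt "410 -259 -19 0 0 -1.232 60" --pt "410 -259 -19 0 0 -1.232 60"

```text
clock: 0.9
tcp_pos: [0.4431, -0.3611, 0.2469]
orientation: [-2.343, -2.092, 0.0]
contact_force: [0.3, -0.4, -1.0]
grip_width: 0.06
gripper_force: 0.0
```

```bash
python3 -c "
from h import *
o=r.get_obs();print(o['clock'],o['tcp_pos'],o['joints'],o['qvel'])
go((.5,-.3,.25,-5))"
```

```text
0.9 [ 0.44308489 -0.36109295  0.24689888] [ 0.86478868  0.31759345 -0.36008569  1.77051804  0.12556381  1.07621651
  0.34840126] [-0.49894113  0.06502578 -0.46845427 -0.09095473  0.17673408  0.07927723
  0.4732312 ]
shift [67.1 49.7 -3.1] turn [-0.     0.    -0.026]
```

Emit:
step_arm --pt "35 25 0 0 0 0 60" --pt "35 25 0 0 0 0 60" --pt "35 25 0 0 0 0 60"

```text
clock: 1.2
tcp_pos: [0.4717, -0.33, 0.2466]
orientation: [-2.346, -2.088, 0.0]
contact_force: [-0.2, -1.0, 0.0]
grip_width: 0.0601
gripper_force: 0.0
```

Run:
```python
from h import *
f=r.grab_frame("wrist");save(f,"w0.png");np.savez("w0.npz",**f)
print(-cv2.Rodrigues(np.array(f["rvec"],float))[0].T@np.array(f["tvec"]).ravel())
o=r.get_obs();print(o["tcp_pos"],o["qvel"].round(3) if hasattr(o["qvel"],"round") else o["qvel"])
go((.542,.057,.2,11.3))
```

```text
[ 0.47988781 -0.25254516  0.38928839]
[ 0.47058414 -0.33145666  0.24649872] [ 0.022 -0.001  0.024  0.002  0.001 -0.001  0.001]
shift [394.2  24.7  46.4] turn [-0.001  0.    -0.317]
```

View pics/w0.png

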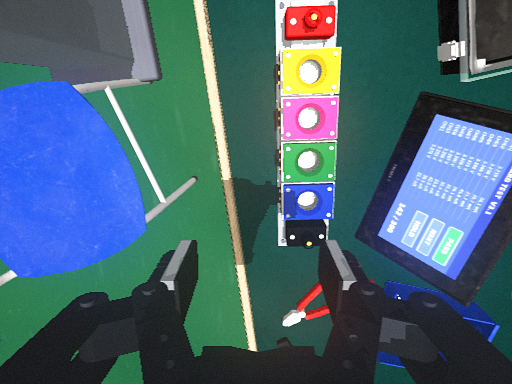

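The wrist view shows the row, top to bottom: red terminal (310,20), yellow (310,72), pink (309,118), green (308,160), blue (307,200), black terminal (305,235).

```bash
cat >> h.py <<'E'
HUE={"yellow":(17,33),"green":(50,88),"blue":(105,128),"pink":(140,172)}
def blob(f,n,box):
    a,b,l,m=box;h,s,v=[x.astype(int) for x in cv2.split(cv2.cvtColor(f["image"],cv2.COLOR_RGB2HSV)[a:b,l:m])]
    lo,hi=HUE[n];M=((h>=lo)&(h<=hi)&(s>100)&(v>90)).astype(np.uint8)
    c=max(cv2.findContours(M,cv2.RETR_EXTERNAL,cv2.CHAIN_APPROX_NONE)[0],key=cv2.contourArea)
    return c+np.array([l,a])
E
python3 - <<'E'
from h import *
f=dict(np.load("w0.npz"))
for n in HUE:
    c=blob(f,n,(30,230,272,350))
    q=np.array([cast(f,*p[0],.0455)[:2]*1000 for p in c],np.float32)
    print(n,cv2.minAreaRect(q),cv2.boundingRect(c))
E
```

```text
yellow ((536.5984497070312, -239.7346954345703), (43.01491928100586, 58.417701721191406), 84.78428649902344) (283, 48, 58, 46)
green ((528.5814208984375, -335.2027282714844), (43.56193923950195, 57.840476989746094), 84.73123931884766) (284, 143, 53, 39)
blue ((523.7738037109375, -382.3628234863281), (44.792030334472656, 59.130672454833984), 84.942626953125) (283, 183, 52, 37)
pink ((532.2286376953125, -287.38153076171875), (43.13203048706055, 58.479576110839844), 84.6751708984375) (283, 97, 55, 42)
```

Emit:
step_arm --pt "50 0 10 0 0 -0.1 45" --pt "100 10 20 0 0 -0.2 45" --pt "150 15 30 0 0 -0.317 45" --pt "200 20 40 0 0 -0.317 45" --pt "250 25 40 0 0 -0.317 45" --pt "290 25 40 0 0 -0.317 45" --pt "290 25 40 0 0 -0.317 45"

```text
clock: 1.95
tcp_pos: [0.5309, -0.0402, 0.2073]
orientation: [-1.981, -2.437, -0.004]
contact_force: [0.5, 0.1, 1.1]
grip_width: 0.045
gripper_force: 0.0
```

Run:
```python
from h import *
f=r.grab_frame("wrist");save(f,"w1.png");np.savez("w1.npz",**f)
o=r.get_obs();print(o["tcp_pos"])
```

```text
[ 0.53048666 -0.04419301  0.20695484]
```

View pics/w1.png

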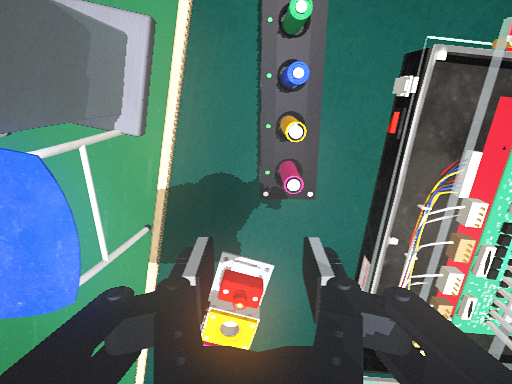

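Cell tops (white discs) at green (299,12), blue (298,72), yellow (295,132), pink (293,185).

Run:
```python
from h import *
f=dict(np.load("w1.npz"));P=world(f)
h,s,v=cv2.split(cv2.cvtColor(f["image"],cv2.COLOR_RGB2HSV))
for n,(u,w) in dict(green=(299,13),blue=(298,72),yellow=(294,132),pink=(292,186)).items():
    M=np.zeros_like(s);M[max(0,w-13):w+13,u-13:u+13]=1
    M&=((s<70)&(v>150)).astype(np.uint8)
    nn,_,st,ce=cv2.connectedComponentsWithStats(M);i=1+np.argmax(st[1:,4])
    print(n,st[i],ce[i].round(1),cast(f,*ce[i],.078).round(4),P[w-2:w+3,u-2:u+3,2].mean().round(4))
a=np.radians(101.285)
go((.5423,.0571,.10,11.3))
```

```text
green [296   0  11  13 120] [301.   6.] [0.534  0.1042 0.078 ] 0.0772
blue [293  67  11  12 101] [298.   72.4] [0.5434 0.0571 0.078 ] 0.0781
yellow [287 123  16  16 178] [294.8 130.7] [0.552  0.0107 0.078 ] 0.0783
pink [287 179  13  12 128] [293.2 184.7] [ 0.5622 -0.0368  0.078 ] 0.0782
shift [ 96.8  31.8 107. ] turn [ 0.    -0.001  0.004]
```

Emit:
step_arm --pt "40 13 40 0 0 0 45" --pt "75 25 70 0 0 0 45" --pt "97 33 85 0 0 0 45" --pt "97 33 97 0 0 0 45" --pt "97 33 97 0 0 0 45" --pt "97 33 97 0 0 0 45"

```text
clock: 2.6
tcp_pos: [0.544, 0.0524, 0.11]
orientation: [1.995, 2.426, -0.002]
contact_force: [0.7, 0.1, 0.7]
grip_width: 0.0452
gripper_force: 0.0
```

```bash
python3 -c "
from h import *
go((.5434,.0571,.04,11.3))"
```

```text
shift [ 4.8  0.4 70. ] turn [-0.001  0.002 -0.003]
```

Emit:
step_arm --pt "5 0 20 0 0 0 45" --pt "5 0 45 0 0 0 45" --pt "5 0 70 0 0 0 45" --pt "5 0 70 0 0 0 45" --pt "5 0 70 0 0 0 15" --pt "5 0 70 0 0 0 15" --pt "5 0 70 0 0 0 15" --pt "5 0 70 0 0 0 15" --grip_force 30

```text
clock: 3.4
tcp_pos: [0.5441, 0.0599, 0.0417]
orientation: [1.99, 2.427, 0.002]
contact_force: [-0.6, -1.6, 7.7]
grip_width: 0.0176
gripper_force: 29.6
```

```bash
python3 -c "
from h import *
go((.5434,.0571,.16,11.3))"
```

```text
shift [  -2.8   -0.9 -118.3] turn [0.003 0.001 0.   ]
```

Emit:
step_arm --pt "0 0 -20 0 0 0 15" --pt "0 0 -50 0 0 0 15" --pt "0 0 -85 0 0 0 15" --pt "0 0 -110 0 0 0 15" --pt "0 0 -110 0 0 0 15" --pt "0 0 -110 0 0 0 15" --pt "0 0 -110 0 0 0 15"

```text
clock: 4.1
tcp_pos: [0.5421, 0.0601, 0.1492]
orientation: [-1.991, -2.429, 0.002]
contact_force: [-0.3, -1.0, 0.0]
grip_width: 0.0171
gripper_force: 29.4
```

```bash
python3 -c "
from h import *
f=r.grab_frame('wrist');save(f,'w2.png')
print(r.get_obs()['grip_width'])
go((.5238,-.3795,.14,-5.2))"
```

```text
0.01781143647427112
shift [-427.5 -104.2    9.1] turn [-0.002  0.     0.289]
```

View pics/w2.png

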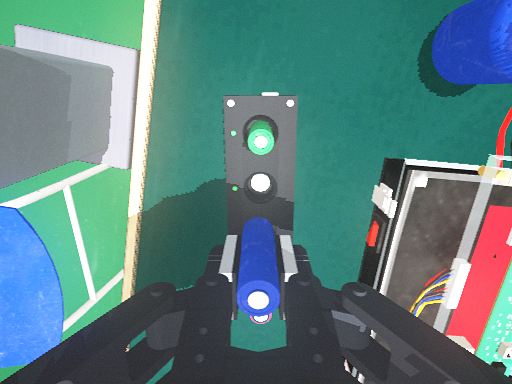

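Emit:
step_arm --pt "-40 -10 0 0 0 0.03 15" --pt "-85 -20 0 0 0 0.07 15" --pt "-130 -30 0 0 0 0.1 15" --pt "-175 -42 0 0 0 0.13 15" --pt "-220 -54 0 0 0 0.16 15" --pt "-265 -65 0 0 0 0.19 15" --pt "-310 -76 0 0 0 0.22 15" --pt "-355 -87 0 0 0 0.25 15"

```text
clock: 4.95
tcp_pos: [0.5263, -0.3063, 0.1487]
orientation: [-2.278, -2.16, 0.001]
contact_force: [0.9, 0.3, 0.7]
grip_width: 0.0174
gripper_force: 29.4
```

```bash
cat >> h.py <<'E'
def held(f,n,dz=.036):
    o=r.get_obs();p=np.array(o["tcp_pos"])
    h,s,v=cv2.split(cv2.cvtColor(f["image"],cv2.COLOR_RGB2HSV))
    M=np.zeros_like(s);M[285:316,243:276]=1;M&=((s<70)&(v>140)).astype(np.uint8)
    nn,_,st,ce=cv2.connectedComponentsWithStats(M);i=1+np.argmax(st[1:,4])
    c=cast(f,*ce[i],p[2]+dz);R=cv2.Rodrigues(np.array(o["orientation"],float))[0]
    print("top at",ce[i].round(1),st[i],c.round(4),"tool offset mm",(R.T@(c-p)*1000).round(1),"tcp",p.round(4),"w",o["grip_width"])
E
python3 - <<'E'
from h import *
f=r.grab_frame('wrist');held(f,"blue")
go((.5238,-.3825,.14,-5.2))
E
```

```text
top at [257.9 299.9] [248 292  21  17 288] [ 0.5252 -0.3092  0.1845] tool offset mm [  7.6   0.5 -36. ] tcp [ 0.5241 -0.3169  0.1485] w 0.017662583133740105
shift [-65.4   3.9   8.8] turn [-0.002  0.005  0.026]
```

Emit:
step_arm --pt "-40 0 0 0 0 0.02 15" --pt "-65 0 0 0 0 0.035 15" --pt "-65 0 0 0 0 0.035 15" --pt "-65 0 0 0 0 0.035 15" --pt "-65 0 0 0 0 0.035 15"

```text
clock: 5.5
tcp_pos: [0.5242, -0.3676, 0.1492]
orientation: [-2.312, -2.124, -0.001]
contact_force: [0.1, 0.1, -0.4]
grip_width: 0.0173
gripper_force: 29.4
```

Run:
```python
from h import *
f=r.grab_frame('wrist');held(f,"blue")
go((.5238,-.3824,.051,-5.2))
```

```text
top at [257.8 299.9] [248 292  21  17 289] [ 0.5229 -0.3702  0.1855] tool offset mm [ -2.6  -1.2 -36. ] tcp [ 0.5243 -0.3676  0.1495] w 0.017583634948573592
shift [-14.9   0.8  98.5] turn [-0.001 -0.001  0.006]
```

Emit:
step_arm --pt "-7 1 10 0 0 0.006 15" --pt "-12 1.5 35 0 0 0.006 15" --pt "-12 1.5 55 0 0 0.006 15" --pt "-12 1.5 70 0 0 0.006 15" --pt "-12 1.5 82 0 0 0.006 15" --pt "-12 1.5 90 0 0 0.006 15" --pt "-12 1.5 95 0 0 0.006 15" --pt "-12 1.5 95 0 0 0.006 15"

```text
clock: 6.35
tcp_pos: [0.5243, -0.3816, 0.0546]
orientation: [-2.322, -2.116, 0.0]
contact_force: [-1.2, 0.7, -0.2]
grip_width: 0.0174
gripper_force: 29.4
```

Run:
```python
from h import *
f=r.grab_frame('wrist');held(f,"blue");print(r.get_obs()["contact_force"])
```

```text
top at [257.8 299.9] [248 292  21  17 289] [ 0.5231 -0.3838  0.0912] tool offset mm [ -2.2  -1.3 -36. ] tcp [ 0.5246 -0.3818  0.0552] w 0.017540298634895115
[ 0.44159377 -0.27415979 -0.00460898]
```

Emit:
step_arm --pt "0 0 1.5 0 0 0 15" --pt "0 0 1.5 0 0 0 15" --pt "0 0 1.5 0 0 0 45" --pt "0 0 1.5 0 0 0 45" --pt "0 0 1.5 0 0 0 45" --pt "0 0 -20 0 0 0 45" --pt "0 0 -60 0 0 0 45" --pt "0 0 -95 0 0 0 45"

```text
clock: 7.2
tcp_pos: [0.5243, -0.3816, 0.1511]
orientation: [-2.322, -2.116, -0.0]
contact_force: [-0.1, -1.2, 0.5]
grip_width: 0.0448
gripper_force: 0.0
```

Run:
```python
from h import *
f=r.grab_frame('wrist');save(f,"w3.png")
go((.534,.1042,.13,11.3))
```

```text
shift [486.1 -39.1  25.6] turn [ 0.008  0.005 -0.29 ]
```

View pics/w3.png

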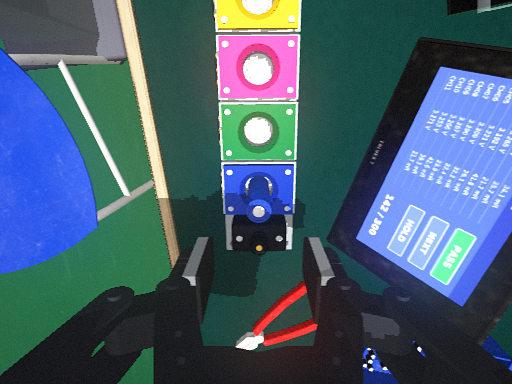

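The blue cell stands upright in the blue module (top at (259,211), foot at (258,188)). Next is green.

Emit:
step_arm --pt "50 -4 0 0 0 -0.04 45" --pt "100 -8 5 0 0 -0.08 45" --pt "150 -12 10 0 0 -0.12 45" --pt "200 -16 15 0 0 -0.16 45" --pt "250 -20 20 0 0 -0.2 45" --pt "300 -24 25 0 0 -0.24 45" --pt "350 -28 25 0 0 -0.29 45" --pt "400 -32 25 0 0 -0.29 45"

```text
clock: 8.05
tcp_pos: [0.5294, 0.0188, 0.125]
orientation: [1.991, 2.43, 0.0]
contact_force: [0.8, 0.0, 0.7]
grip_width: 0.045
gripper_force: 0.0
```

Emit:
step_arm --pt "40 15 0 0 0 0 45" --pt "70 27 5 0 0 0 45" --pt "83 32 15 0 0 0 45" --pt "83 32 15 0 0 0 45" --pt "83 32 15 0 0 0 45" --pt "83 32 15 0 0 0 45"

```text
clock: 8.65
tcp_pos: [0.5449, 0.1028, 0.1101]
orientation: [1.994, 2.426, -0.001]
contact_force: [-0.9, -0.3, -0.5]
grip_width: 0.045
gripper_force: 0.0
```

Run:
```python
from h import *
o=r.get_obs();print(o["tcp_pos"],np.abs(o["qvel"]).max())
go((.534,.1042,.041,11.3))
```

```text
[0.54491099 0.10283517 0.11013914] 0.006695703614348617
shift [  3.5 -10.4  69.1] turn [-0.     0.001 -0.002]
```

Emit:
step_arm --pt "3 -10 5 0 0 0 45" --pt "3.5 -10.5 20 0 0 0 45" --pt "3.5 -10.5 45 0 0 0 45" --pt "3.5 -10.5 68 0 0 0 45" --pt "3.5 -10.5 68 0 0 0 45" --pt "3.5 -10.5 68 0 0 0 15" --pt "3.5 -10.5 68 0 0 0 15" --pt "3.5 -10.5 68 0 0 0 15"

```text
clock: 9.45
tcp_pos: [0.5345, 0.1062, 0.043]
orientation: [1.992, 2.428, 0.002]
contact_force: [0.2, -0.5, -0.3]
grip_width: 0.0176
gripper_force: 29.6
```

Emit:
step_arm --pt "0 0 0 0 0 0 15" --pt "0 0 -20 0 0 0 15" --pt "0 0 -50 0 0 0 15" --pt "0 0 -85 0 0 0 15" --pt "0 0 -108 0 0 0 15" --pt "0 0 -108 0 0 0 15" --pt "0 0 -108 0 0 0 15"

```text
clock: 10.15
tcp_pos: [0.534, 0.1058, 0.1504]
orientation: [1.992, 2.428, 0.001]
contact_force: [-1.1, -0.0, -0.6]
grip_width: 0.0177
gripper_force: 29.7
```

Run:
```python
from h import *
f=r.grab_frame('wrist');held(f,"green")
go((.5285,-.3350,.15,-5.2))
```

```text
top at [257.8 297.2] [248 289  21  18 304] [0.5332 0.1037 0.1854] tool offset mm [ -1.9  -0.5 -36. ] tcp [0.5333 0.1056 0.1494] w 0.01754633049797393
shift [-4.312e+02 -9.080e+01 -3.000e-01] turn [-0.001  0.001  0.288]
```

Emit:
step_arm --pt "-50 -10 0 0 0 0.03 15" --pt "-100 -21 0 0 0 0.07 15" --pt "-150 -31 0 0 0 0.1 15" --pt "-200 -42 0 0 0 0.14 15" --pt "-250 -52 0 0 0 0.17 15" --pt "-300 -63 0 0 0 0.21 15" --pt "-350 -74 0 0 0 0.25 15" --pt "-395 -83 0 0 0 0.288 15"

```text
clock: 11.0
tcp_pos: [0.5283, -0.2957, 0.1483]
orientation: [-2.32, -2.115, 0.002]
contact_force: [1.2, 0.3, 0.3]
grip_width: 0.0175
gripper_force: 29.7
```

Emit:
step_arm --pt "-25 2 0 0 0 0 15" --pt "-35 2 0 0 0 0 15" --pt "-35 2 0 0 0 0 15" --pt "-35 2 0 0 0 0 15" --pt "-35 2 0 0 0 0 15"

```text
clock: 11.5
tcp_pos: [0.5291, -0.3262, 0.1498]
orientation: [-2.316, -2.121, -0.001]
contact_force: [-0.0, -0.0, -0.2]
grip_width: 0.0176
gripper_force: 29.7
```

Run:
```python
from h import *
f=r.grab_frame('wrist');held(f,"green")
go((.5285,-.3350,.0545,-5.2))
```

```text
top at [257.7 297.2] [248 289  21  18 283] [ 0.5279 -0.3276  0.1859] tool offset mm [ -1.1  -1.1 -36. ] tcp [ 0.5291 -0.3265  0.1499] w 0.01730420724768887
shift [-8.6  0.1 95.4] turn [-0.    -0.001  0.003]
```

Shift of −7.2, +0.7, and down 94.

Emit:
step_arm --pt "-4 0.5 10 0 0 0 15" --pt "-7 0.7 30 0 0 0 15" --pt "-7 0.7 50 0 0 0 15" --pt "-7 0.7 67 0 0 0 15" --pt "-7 0.7 80 0 0 0 15" --pt "-7 0.7 89 0 0 0 15" --pt "-7 0.7 94 0 0 0 15" --pt "-7 0.7 95 0 0 0 15"

```text
clock: 12.35
tcp_pos: [0.5286, -0.3359, 0.0546]
orientation: [-2.32, -2.118, 0.0]
contact_force: [0.4, 0.3, -0.0]
grip_width: 0.0179
gripper_force: 29.7
```

Run:
```python
from h import *
f=r.grab_frame('wrist');held(f,"green");print(r.get_obs()["contact_force"])
```

```text
top at [257.5 297.1] [248 289  20  17 267] [ 0.5273 -0.337   0.0909] tool offset mm [ -1.2  -1.3 -36. ] tcp [ 0.5287 -0.3359  0.0549] w 0.01806599007979258
[ 0.58110689  0.76516886 -1.0493004 ]
```

Emit:
step_arm --pt "0 0 0.5 0 0 0 15" --pt "0 0 0.5 0 0 0 45" --pt "0 0 0.5 0 0 0 45" --pt "0 0 0.5 0 0 0 45" --pt "0 0 -20 0 0 0 45" --pt "0 0 -60 0 0 0 45" --pt "0 0 -95 0 0 0 45" --pt "0 0 -95 0 0 0 45"

```text
clock: 13.2
tcp_pos: [0.5319, -0.3375, 0.1557]
orientation: [2.314, 2.111, 0.005]
contact_force: [0.1, -0.9, -0.3]
grip_width: 0.0447
gripper_force: 0.0
```

Run:
```python
from h import *
f=r.grab_frame('wrist');save(f,"w4.png")
go((.5622,-.0368,.11,11.3))
```

```text
shift [301.9   4.   42.3] turn [ 0.005  0.003 -0.289]
```

View pics/w4.png

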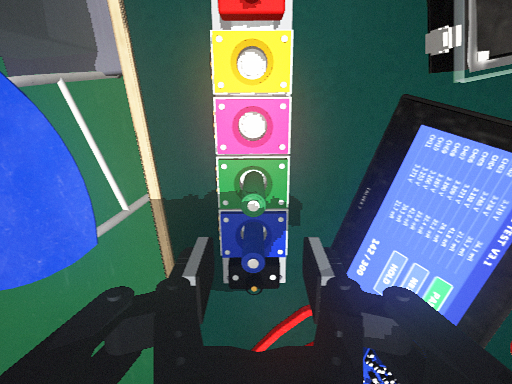

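Green (253,205) and blue (253,264) stand upright in their modules. Pink comes next.

Emit:
step_arm --pt "50 0 0 0 0 -0.05 45" --pt "100 1 5 0 0 -0.1 45" --pt "150 2 10 0 0 -0.15 45" --pt "200 3 20 0 0 -0.2 45" --pt "250 4 30 0 0 -0.25 45" --pt "290 4 40 0 0 -0.289 45" --pt "302 4 42 0 0 -0.289 45" --pt "302 4 42 0 0 -0.289 45"

```text
clock: 14.05
tcp_pos: [0.5592, -0.0329, 0.1069]
orientation: [-1.984, -2.433, 0.001]
contact_force: [-0.3, -0.5, -0.3]
grip_width: 0.045
gripper_force: 0.0
```

Emit:
step_arm --pt "0 0 0 0 0 0 45" --pt "0 0 0 0 0 0 45" --pt "0 0 0 0 0 0 45"

```text
clock: 14.35
tcp_pos: [0.5601, -0.0378, 0.1081]
orientation: [1.995, 2.426, -0.001]
contact_force: [0.4, -0.3, -0.9]
grip_width: 0.0455
gripper_force: 0.0
```

Run:
```python
from h import *
o=r.get_obs();print(o["tcp_pos"],np.abs(o["qvel"]).max())
go((.5622,-.0368,.042,11.3))
```

```text
[ 0.5600917  -0.03783402  0.10807945] 0.009089656936279923
shift [ 0.7  2.3 66.1] turn [ 0.     0.001 -0.003]
```

Emit:
step_arm --pt "0.5 2 5 0 0 0 45" --pt "0.5 2 20 0 0 0 45" --pt "0.5 2 45 0 0 0 45" --pt "0.5 2 65.5 0 0 0 45" --pt "0.5 2 65.5 0 0 0 45" --pt "0.5 2 65.5 0 0 0 15" --pt "0.5 2 65.5 0 0 0 15" --pt "0.5 2 65.5 0 0 0 15"

```text
clock: 15.15
tcp_pos: [0.5627, -0.0347, 0.0434]
orientation: [1.99, 2.429, 0.002]
contact_force: [1.0, 0.3, -0.5]
grip_width: 0.0173
gripper_force: 31.2
```

Emit:
step_arm --pt "0 0 0 0 0 0 15" --pt "0 0 -20 0 0 0 15" --pt "0 0 -50 0 0 0 15" --pt "0 0 -85 0 0 0 15" --pt "0 0 -108 0 0 0 15" --pt "0 0 -108 0 0 0 15" --pt "0 0 -108 0 0 0 15"

```text
clock: 15.85
tcp_pos: [0.562, -0.0349, 0.1509]
orientation: [1.991, 2.429, 0.001]
contact_force: [-0.4, 0.1, -1.0]
grip_width: 0.0171
gripper_force: 31.2
```

Run:
```python
from h import *
f=r.grab_frame('wrist');held(f,"pink")
go((.5323,-.2874,.15,-5.2))
```

```text
top at [256.9 296.7] [243 285  29  24 564] [ 0.5609 -0.0369  0.186 ] tool offset mm [ -1.8  -0.9 -36. ] tcp [ 0.5613 -0.035   0.15  ] w 0.017625058330391585
shift [-2.418e+02 -7.810e+01  1.000e-01] turn [-0.001  0.     0.289]
```

Emit:
step_arm --pt "-40 -13 0 0 0 0.05 15" --pt "-85 -27 0 0 0 0.1 15" --pt "-130 -42 0 0 0 0.15 15" --pt "-175 -56 0 0 0 0.2 15" --pt "-215 -69 0 0 0 0.25 15" --pt "-240 -77 0 0 0 0.288 15" --pt "-240 -77 0 0 0 0.288 15" --pt "-240 -77 0 0 0 0.288 15"

```text
clock: 16.7
tcp_pos: [0.5334, -0.2842, 0.1495]
orientation: [-2.317, -2.118, -0.0]
contact_force: [0.1, 0.7, 0.2]
grip_width: 0.0174
gripper_force: 31.2
```

Emit:
step_arm --pt "0 0 0 0 0 0 15" --pt "0 0 0 0 0 0 15"

```text
clock: 16.9
tcp_pos: [0.5342, -0.2829, 0.1503]
orientation: [-2.315, -2.123, -0.001]
contact_force: [0.5, -0.1, 0.1]
grip_width: 0.0176
gripper_force: 31.2
```

Run:
```python
from h import *
f=r.grab_frame('wrist');held(f,"pink")
go((.5323,-.2874,.0549,-5.2))
```

```text
top at [257.8 296.6] [244 285  28  24 498] [ 0.5331 -0.284   0.1865] tool offset mm [ -0.8  -1.1 -36. ] tcp [ 0.5342 -0.2833  0.1505] w 0.016776743406992905
shift [-4.3 -1.5 95.6] turn [ 0.    -0.001  0.004]
```

Emit:
step_arm --pt "-2 -0.5 10 0 0 0 15" --pt "-3 -0.7 30 0 0 0 15" --pt "-3 -0.7 50 0 0 0 15" --pt "-3 -0.7 67 0 0 0 15" --pt "-3 -0.7 80 0 0 0 15" --pt "-3 -0.7 89 0 0 0 15" --pt "-3 -0.7 94 0 0 0 15" --pt "-3 -0.7 95 0 0 0 15"

```text
clock: 17.75
tcp_pos: [0.5325, -0.2878, 0.055]
orientation: [-2.318, -2.119, 0.0]
contact_force: [-1.1, 1.4, -1.0]
grip_width: 0.0175
gripper_force: 31.1
```

Run:
```python
from h import *
f=r.grab_frame('wrist');held(f,"pink");print(r.get_obs()["contact_force"])
```

```text
top at [257.5 296.9] [244 286  28  23 464] [ 0.5312 -0.2888  0.0913] tool offset mm [ -1.2  -1.3 -36. ] tcp [ 0.5326 -0.2877  0.0553] w 0.017664627946347322
[-0.16453604  1.39734334 -0.65239225]
```

Emit:
step_arm --pt "0 0 0.5 0 0 0 15" --pt "0 0 0.5 0 0 0 45" --pt "0 0 0.5 0 0 0 45" --pt "0 0 0.5 0 0 0 45" --pt "0 0 -20 0 0 0 45" --pt "0 0 -60 0 0 0 45" --pt "0 0 -95 0 0 0 45" --pt "0 0 -95 0 0 0 45"

```text
clock: 18.6
tcp_pos: [0.536, -0.2895, 0.156]
orientation: [2.313, 2.113, 0.006]
contact_force: [0.5, 0.2, 0.2]
grip_width: 0.0448
gripper_force: 0.0
```

Run:
```python
from h import *
f=r.grab_frame('wrist');save(f,"w5.png")
go((.5522,.0107,.11,11.3))
```

```text
shift [300.2  -9.7  42.7] turn [ 0.005  0.003 -0.288]
```

View pics/w5.png

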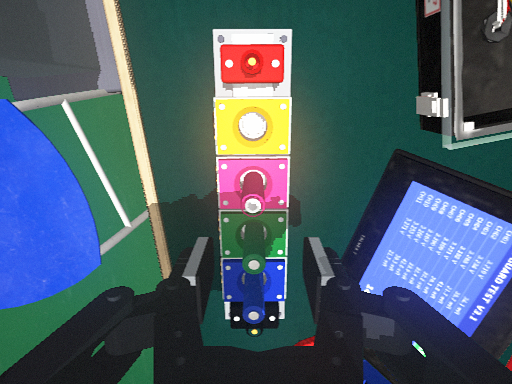

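Pink (253,205) is seated, with green and blue still upright. Yellow is last.

Emit:
step_arm --pt "50 -1 0 0 0 -0.05 45" --pt "100 -3 5 0 0 -0.1 45" --pt "150 -5 10 0 0 -0.15 45" --pt "200 -7 20 0 0 -0.2 45" --pt "250 -9 30 0 0 -0.25 45" --pt "290 -9 40 0 0 -0.287 45" --pt "301 -9 41 0 0 -0.287 45" --pt "301 -9 41 0 0 -0.287 45"

```text
clock: 19.45
tcp_pos: [0.55, 0.0148, 0.1085]
orientation: [-1.986, -2.432, 0.001]
contact_force: [-0.1, -0.2, -0.6]
grip_width: 0.0449
gripper_force: 0.0
```

Emit:
step_arm --pt "0 0 0 0 0 0 45" --pt "0 0 0 0 0 0 45" --pt "0 0 0 0 0 0 45"

```text
clock: 19.75
tcp_pos: [0.5508, 0.0103, 0.1095]
orientation: [1.996, 2.425, -0.001]
contact_force: [0.3, -0.3, -0.2]
grip_width: 0.0449
gripper_force: 0.0
```

Run:
```python
from h import *
go((.5522,.0107,.042,11.3))
```

```text
shift [ 0.2  1.4 67.5] turn [ 0.     0.001 -0.004]
```

Emit:
step_arm --pt "0 1.4 5 0 0 0 45" --pt "0 1.4 20 0 0 0 45" --pt "0 1.4 45 0 0 0 45" --pt "0 1.4 66.5 0 0 0 45" --pt "0 1.4 66.5 0 0 0 45" --pt "0 1.4 66.5 0 0 0 15" --pt "0 1.4 66.5 0 0 0 15" --pt "0 1.4 66.5 0 0 0 15"

```text
clock: 20.55
tcp_pos: [0.5528, 0.0128, 0.0439]
orientation: [1.992, 2.428, 0.002]
contact_force: [0.0, -0.6, -0.6]
grip_width: 0.0172
gripper_force: 30.3
```

Emit:
step_arm --pt "0 0 0 0 0 0 15" --pt "0 0 -20 0 0 0 15" --pt "0 0 -50 0 0 0 15" --pt "0 0 -85 0 0 0 15" --pt "0 0 -108 0 0 0 15" --pt "0 0 -108 0 0 0 15" --pt "0 0 -108 0 0 0 15"

```text
clock: 21.25
tcp_pos: [0.5522, 0.0125, 0.1514]
orientation: [1.992, 2.428, 0.001]
contact_force: [0.4, 0.1, -0.4]
grip_width: 0.0178
gripper_force: 30.4
```

Run:
```python
from h import *
f=r.grab_frame('wrist');held(f,"yellow")
go((.5366,-.2397,.15,-5.2))
```

```text
top at [257.7 297. ] [244 286  28  23 520] [0.5514 0.0105 0.1865] tool offset mm [ -1.9  -0.6 -36. ] tcp [0.5516 0.0125 0.1505] w 0.017454084389518527
shift [-244.4  -64.     0.6] turn [-0.001  0.     0.288]
```

Emit:
step_arm --pt "-40 -11 0 0 0 0.05 15" --pt "-85 -23 0 0 0 0.1 15" --pt "-130 -35 0 0 0 0.15 15" --pt "-175 -46 0 0 0 0.2 15" --pt "-215 -57 0 0 0 0.25 15" --pt "-243 -64 0 0 0 0.29 15" --pt "-243 -64 0 0 0 0.29 15" --pt "-243 -64 0 0 0 0.29 15"

```text
clock: 22.1
tcp_pos: [0.5359, -0.2382, 0.1494]
orientation: [-2.322, -2.113, 0.001]
contact_force: [0.3, 0.2, -0.6]
grip_width: 0.0175
gripper_force: 30.3
```

Emit:
step_arm --pt "0 0 0 0 0 0 15" --pt "0 0 0 0 0 0 15"

```text
clock: 22.3
tcp_pos: [0.5371, -0.2362, 0.1506]
orientation: [-2.319, -2.118, -0.0]
contact_force: [0.2, 0.6, -0.5]
grip_width: 0.0179
gripper_force: 30.3
```

Run:
```python
from h import *
f=r.grab_frame('wrist');held(f,"yellow")
go((.5366,-.2397,.0554,-5.2))
```

```text
top at [257.7 297.1] [245 286  27  23 497] [ 0.5358 -0.2375  0.1868] tool offset mm [ -1.1  -1.2 -36. ] tcp [ 0.5371 -0.2364  0.1508] w 0.01767887766330952
shift [-3.3 -0.2 95.4] turn [-0.    -0.001  0.   ]
```

Emit:
step_arm --pt "-1 0.3 10 0 0 0 15" --pt "-2 0.4 30 0 0 0 15" --pt "-2 0.4 50 0 0 0 15" --pt "-2 0.4 67 0 0 0 15" --pt "-2 0.4 80 0 0 0 15" --pt "-2 0.4 89 0 0 0 15" --pt "-2 0.4 94 0 0 0 15" --pt "-2 0.4 95 0 0 0 15"

```text
clock: 23.15
tcp_pos: [0.5371, -0.2394, 0.0556]
orientation: [-2.321, -2.116, -0.0]
contact_force: [-1.3, 1.7, -0.3]
grip_width: 0.0178
gripper_force: 30.3
```

Emit:
step_arm --pt "0 0 0.5 0 0 0 15" --pt "0 0 0.5 0 0 0 45" --pt "0 0 0.5 0 0 0 45" --pt "0 0 0.5 0 0 0 45" --pt "0 0 -20 0 0 0 45" --pt "0 0 -60 0 0 0 45" --pt "0 0 -95 0 0 0 45" --pt "0 0 -95 0 0 0 45"

```text
clock: 23.95
tcp_pos: [0.5405, -0.2414, 0.1564]
orientation: [2.316, 2.109, 0.006]
contact_force: [0.3, -1.3, 0.5]
grip_width: 0.0452
gripper_force: 0.0
```

Emit:
step_arm --pt "40 0 -20 0 0 0 45" --pt "80 0 -40 0 0 0 45" --pt "80 0 -40 0 0 0 45" --pt "80 0 -40 0 0 0 45" --pt "80 0 -40 0 0 0 45"

```text
clock: 24.45
tcp_pos: [0.5438, -0.1618, 0.1902]
orientation: [-2.324, -2.114, 0.002]
contact_force: [0.3, -0.5, -0.6]
grip_width: 0.0452
gripper_force: 0.0
```

Run:
```python
from h import *
f=r.grab_frame('scene');s=f["image"][130:250,140:380]
cv2.imwrite("pics/s1.png",cv2.resize(s[...,::-1],None,fx=3,fy=3,interpolation=cv2.INTER_CUBIC))
g=r.grab_frame('top');P=world(g);
for n,(x,y) in dict(blue=(.5238,-.3824),green=(.5285,-.335),pink=(.5323,-.2874),yellow=(.5366,-.2397)).items():
    m=(np.hypot(P[...,0]-x,P[...,1]-y)<.008)&(P[...,2]<.11);print(n,np.percentile(P[...,2][m],[80,95,100]).round(4))
```

```text
blue [0.0901 0.0919 0.0922]
green [0.0914 0.0937 0.0942]
pink [0.0907 0.0937 0.0947]Traceback (most recent call last):
  File "<stdin>", line 6, in <module>
    return _quantile_unchecked(
        a, q, axis, out, overwrite_input, method, keepdims, weights)
    return _ureduce(a,
                    func=_quantile_ureduce_func,
    ...<5 lines>...
                    overwrite_input=overwrite_input,
                    method=method)
    r = func(a, **kwargs)
    result = _quantile(arr,
                       quantiles=q,
    ...<2 lines>...
                       out=out,
                       weights=wgt)
    slices_having_nans = np.isnan(arr[-1, ...])
                                  ~~~^^^^^^^^^
IndexError: index -1 is out of bounds for axis 0 with size 0
```

View pics/s1.png

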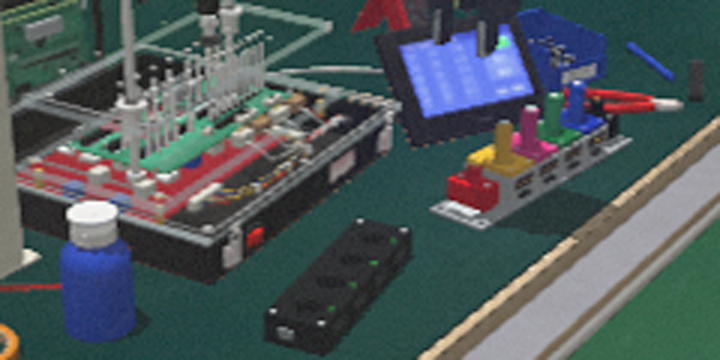

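All four cells stand upright and level in their modules (yellow (505,140), pink (530,125), green (555,110), blue (577,97)). The charging block is empty and the bottle hasn't moved.

```bash
python3 -c "
from bench import r
print(r.hand_in())"
```

```text
the job is handed in; nothing more can be done
None
```

I placed all four cells upright in their colour-matched modules, working from the black terminal in the order blue, green, pink, yellow. I handed the job in at about 24.5 s. Top-camera depth put blue, green and pink at seated height; yellow was hidden by the arm there, so I judged it from the scene camera only. No verdict came back.

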